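# Turn the paint box over on to the painting board

## Robot

A 6-joint arm with a two-finger parallel gripper is mounted at the origin on the work surface. World frame = base frame: x ahead of the robot, y to its left, z up, the work surface at z = 0. Lengths are in m, angles in rad, forces in N, time in s.
With the tool pointing down it reaches from about 0.325 to 0.775 m from the base axis. Payload 5.5 kg.
Tool frame: the origin (TCP) lies at the very end of the fingers, on their centre line; the grasp point (between the pads) lies 19 mm behind it; z points along the fingers, y is the direction in which the jaws open and shut (so a half turn about z gives the same grasp; the last joint's range is limited). The gripper opens to 85 mm and grips with 20 to 120 N. Pads are 22 mm wide; open, the fingers measure 114 mm over their backs; the gripper's body (76 mm by 85 mm) begins 54 mm behind the grasp point. The pads swing forward as they close: fully open they stand 13 mm farther back than shut.
Start: joints at [1.099, 0.091, 1.231, -0, 1.82, -0.057], TCP at [0.242, 0.549, 0.231] pointing down, gripper open.
Joint ranges: [-2.87, 2.87], [-0.86, 2.18], [0.17, 2.46], [-1.51, 4.65], [0.06, 2.69], [-2.65, 2.65]. Speed limits (rad/s): [2.57, 2.57, 3.01, 3.14, 3.14, 3.14].

## Interface

Orientations are given as a 3x3 rotation matrix whose columns are the frame's x, y, z axes.
In Python, from plant import robot gives the robot as it stands. Calls block until the motion is done:
- robot.move_ptp(position, orientation): joint-space move of the TCP to a pose.
- robot.line_to(position, frame=None, rate=0.15, threshold=None): straight line of the TCP; frame=None keeps the orientation; rate is the mean speed in m/s. With threshold (N) it stops when the force on the tool has changed by that much, and returns True; else False.
- robot.goto_joints(angles): joint-space move.
- robot.set_gripper(opening, effort=None): opening from 0.0 (shut) to 1.0 (fully open); effort is the grip in N (None keeps the last); returns when the fingers have stopped.
- robot.hold(seconds).
- robot.solve_ik(position, orientation): joint angles nearest the present ones, or None.
- robot.read_state(): the state.
- robot.snapshot(name): name is "scene" or "side" or "wrist"; returns a dict with "color" (420x560x3 uint8, red, green, blue), "range_z" (420x560 float32, m along the optical axis (not along the pixel's ray), 0 where there is no reading), "fx", "fy", "cx", "cy" (pixels), "dist_coeffs" ([k1, k2, p1, p2, k3] as OpenCV has them; the pictures are not rectified), "eye" and "attitude" of the camera in the world; the wrist camera has in their place "mount" (4x4, takes a point from camera to tool coordinates, whose origin is the TCP and whose axes are the flange's). Camera axes: x right, y up, looking along -z (the intrinsics and any distortion apply to the point x, -y, -z); pixel columns grow to the right and rows downward; lengths in m; the calibration is good to about 2 mm. A picture is of the moment at which its call begins: read the wrist's pose just before it.
A pose or a line that the arm cannot do raises robot.PlanningError and nothing moves.
- robot.job_done(): hands the job in, once; it reports no verdict.
The state is a dict: "time_s": time; "qpos": joint angles; "dq": joint speeds; "joint_efforts": joint torques, N m; "tool_pos": TCP position; "orientation": TCP orientation; "wrist_force": force on the tool from outside, world axes, zero at the start; "moment": the same for the moment, N m; "width": opening from 0.0 (shut) to 1.0 (fully open).
Only numpy, scipy, OpenCV 4.12 (cv2) and the standard library are available. Lean on these libraries where they do the work, as an engineer would, in place of code of your own. Each camera call takes 0.05 s, during which the arm holds its last target. There are 200 camera calls.

## Task

The watercolour box lies lid down on the table in front of the painting board. Without gripping it or picking it up, push it with the fingertips until its far long side is flat against the board's near edge, push its near side up so that it stands up against that edge and rolls over on to the board, pans up, and then push it on until it lies wholly on the bare wood between the board's edge and the taped sheet. Leave everything else as it is.

Things in the scene. Friction and masses are not known exactly. Their poses are not given: they have to be found in the camera images.
- paintbox: closed watercolour box, 95 x 205 x 16 mm, 0.15 kg, lid down at first. Origin: centre of the lid's outer face (underside at first); x across it (95 mm), towards the board; y along it (205 mm), to the left; z from lid to tray: up at first, down once turned over. The black tray (95 x 205) spans z = 8 to 16 mm; the clear lid (87 x 197), z = 0 to 8 mm, is set back 4 mm all round
- corner_far_left (a point): middle of the rim's depth at the paint box's far left corner, as the box lies at the start and seen from the robot; in the box's own frame at (47.5, 102.5, 12) mm
- corner_far_right (a point): middle of the rim's depth at the paint box's far right corner, as the box lies at the start and seen from the robot; in the box's own frame at (47.5, -102.5, 12) mm
- corner_near_left (a point): middle of the rim's depth at the paint box's near left corner, as the box lies at the start and seen from the robot; in the box's own frame at (-47.5, 102.5, 12) mm
- corner_near_right (a point): middle of the rim's depth at the paint box's near right corner, as the box lies at the start and seen from the robot; in the box's own frame at (-47.5, -102.5, 12) mm
- board: plywood painting board, 360 x 480 x 18 mm, flat on the table beyond the paint box; it does not slide. Origin: centre of its underside; x across it (360 mm), away from the robot; y along it, z up. Its near edge, an upright face 18 mm high, is at x = -180 mm. The taped white sheet's border begins at x = -44 mm: 136 mm of bare wood between. Clips at the far edge. Friction everywhere about 0.6
- eraser: white eraser in a card sleeve, 23 x 58 x 13 mm, lying at the left end of the bare strip of the board; origin: about the middle of its underside; not to be moved
- glue: white glue stick, 26 mm thick, 88 mm tall, standing on the table left of the paint box; origin: centre of its foot; not to be moved
- sharpener: metal pencil sharpener, 25 x 16 x 12 mm, on the table right of the paint box; origin: centre of its underside; not to be moved
- tape: roll of masking tape lying flat on the table to the right, 84 mm across, 24 mm high; origin: centre of its underside; not to be moved
- waterpot: clear plastic water pot, 80 mm across, 85 mm tall, on the table well to the left; origin: centre of its underside; not to be moved
- pencils: flat pack of five pencils, 190 x 42 x 8 mm, on the table to the left; origin: centre of its underside; not to be moved
- pens: four capped pens side by side, 150 x 40 x 9 mm, on the table to the right; origin: centre of its underside; not to be moved
Mind the look-alikes: they are no part of the job. What is shaped like the paintbox but orange or turquoise is not meant.

How it is judged:
By the outcome, as a careful person would: the job done as asked, in the order asked, and still so for the second after the job is handed in, with the robot touching nothing.
It also fails if it takes over 56 s, if anything falls off the work surface, if the arm or the gripper's body presses on something with over 40 N, if the wrist force passes 120 N, or if a joint passes its speed limit or range.

## Working session

There is one attempt and no reset: what is moved stays moved. The work goes in short steps, each a Python script; the robot and the scene stay as the last script left them, time stands still between calls to the robot, and variables do not carry over. Pictures are saved under pics/ and viewed, about 8 in all and at most 12, crops included, and the job is handed in when it is done.

```bash
ls; mkdir -p pics; cat > h.py <<'E'
import numpy as np, cv2
from plant import robot
def save(s,n): cv2.imwrite(f'pics/{n}.png', s['color'][:,:,::-1])
def pts(s, uv, z=None, tool=None):
    """pixels -> world; on plane z, or with range image if z None"""
    uv=np.asarray(uv,float).reshape(-1,2)
    K=np.array([[s['fx'],0,s['cx']],[0,s['fy'],s['cy']],[0,0,1]])
    n=cv2.undistortPoints(uv.reshape(-1,1,2),K,np.array(s['dist_coeffs'],float)).reshape(-1,2)
    d=np.c_[n[:,0],-n[:,1],-np.ones(len(n))]
    if 'eye' in s: R,e=np.array(s['attitude']),np.array(s['eye'])
    else:
        M=np.array(s['mount']);Rt,p=tool; R=Rt@M[:3,:3]; e=p+Rt@M[:3,3]
    w=d@R.T
    if z is None: t=s['range_z'][uv[:,1].round().astype(int),uv[:,0].round().astype(int)]
    else: t=(z-e[2])/w[:,2]
    return e+w*t[:,None]
def cloud(s):
    v,u=np.mgrid[0:420,0:560]; P=pts(s,np.c_[u.ravel(),v.ravel()]); P[s['range_z'].ravel()==0]=np.nan
    return P.reshape(420,560,3)
E
python3 - <<'E'
from h import *
for n in('scene','side'):
    s=robot.snapshot(n); save(s,n+'0'); np.save(n+'0.npy',s,allow_pickle=True); print(n,s['eye'],np.array(s['attitude']).round(2).tolist(),s['dist_coeffs'],np.shape(s['attitude']))
st=robot.read_state(); print(st['time_s'],st['orientation'],st['wrist_force'])
E
```

```text
pics
scene [1.33225469 0.21335803 0.79711229] [[-0.27, -0.65, 0.71], [0.96, -0.19, 0.19], [0.01, 0.73, 0.68]] [-0.04600146  0.          0.          0.          0.        ] (3, 3)
side [-0.04800534 -0.91602696  1.01307733] [[0.84, 0.36, -0.4], [-0.54, 0.57, -0.62], [0.01, 0.74, 0.67]] [-0.05496972  0.          0.          0.          0.        ] (3, 3)
0.1 [[-9.15201301e-01  4.02996126e-01 -8.37438087e-04]
 [ 4.02996976e-01  9.15199943e-01 -1.58168405e-03]
 [ 1.29010746e-04 -1.78504431e-03 -9.99998398e-01]] [-0.04271355  0.27705132 -0.9167181 ]
```

View pics/scene0.png

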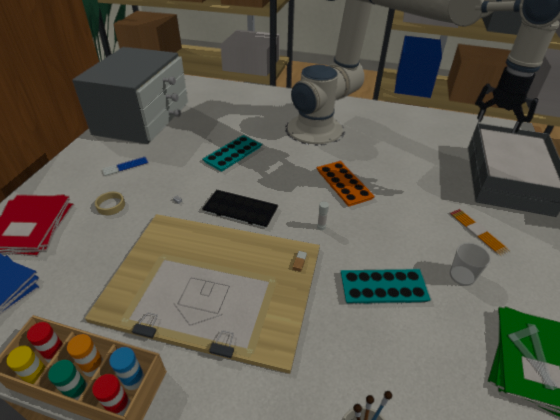

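View pics/side0.png

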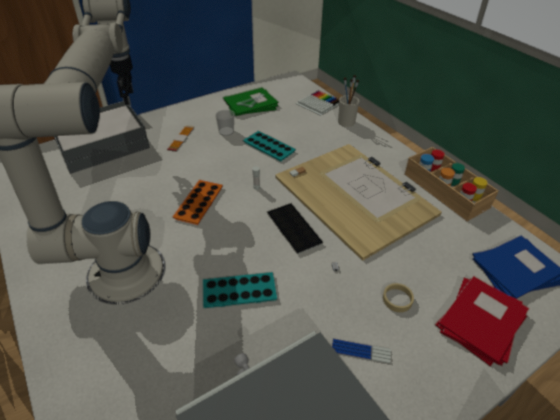

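The scene view shows the black paint box at about (240,208), between the board (edge about (150,218)–(320,243)) and the robot. The glue stick is at (323,216), the sharpener at (178,199) and the eraser at (299,260). The side view shows the box at (294,228), glue at (256,178) and sharpener at (335,266). Next I measure them.

```bash
cat >> h.py <<'E'
def boxmask(s, lo, hi, roi):
    P=cloud(s); c=s['color'].astype(int)
    x0,y0,x1,y1=roi; m=np.zeros((420,560),np.uint8); m[y0:y1,x0:x1]=1
    return P,c,m.astype(bool)
def biggest(m):
    n,l,st,_=cv2.connectedComponentsWithStats(m.astype(np.uint8)); k=1+np.argmax(st[1:,4]); return l==k
def rect(P):
    (c,wh,a)=cv2.minAreaRect(P[:,:2].astype(np.float32)*1000); return np.array(c).round(1),np.array(wh).round(1),round(a,2),cv2.boxPoints((c,wh,a)).round(1).tolist()
E
python3 - <<'E'
from h import *
for n,rb,rbd in(('scene',(190,180,290,235),(80,205,330,370)),('side',(255,195,335,260),(265,140,450,255))):
    s=np.load(n+'0.npy',allow_pickle=True).item(); c=s['color'].astype(int); P=cloud(s)
    def roi(r):
        m=np.zeros((420,560),bool); m[r[1]:r[3],r[0]:r[2]]=1; return m
    m=biggest(roi(rb)&(c.max(2)<75)); uv=np.argwhere(m)[:,::-1]
    print(n,'box px',len(uv),rect(pts(s,uv,0.016)),'z',np.nanpercentile(P[m][:,2],[5,50,95]).round(4))
    # board: wood colour
    w=roi(rbd)&(c[:,:,0]-c[:,:,2]>35)&(c[:,:,0]>110); w=biggest(w); uv=np.argwhere(w)[:,::-1]
    print(' board',rect(pts(s,uv,0.018)),'z',np.nanpercentile(P[w][:,2],[5,50,95]).round(4))
    print(' table z',np.nanmedian(P[roi((230,100,270,130))][:,2]) )
    # things above the table around the box
    Q=P.reshape(-1,3); up=(P[:,:,2]>0.006)&(P[:,:,0]>.3)&(P[:,:,0]<.8)&(abs(P[:,:,1])<.35)&~w&~m
    nn,l,st,_=cv2.connectedComponentsWithStats(up.astype(np.uint8))
    for k in range(1,nn):
        if st[k,4]>12:
            q=P[l==k]; print('  obj',st[k].tolist(),q.min(0).round(3),q.max(0).round(3))
E
```

```text
scene box px 1650 (array([ 529.3, -118.1]), array([208.1, 106.9]), 85.84, [[468.3999938964844, -217.89999389648438], [575.0999755859375, -225.6999969482422], [590.2000122070312, -18.200000762939453], [483.5, -10.399999618530273]]) z [0.0103 0.0156 0.018 ]
 board (array([796.5, -95.1]), array([359.4, 479.2]), 1.83, [[609.2999877929688, 138.60000610351562], [624.5999755859375, -340.29998779296875], [983.7999877929688, -328.79998779296875], [968.4000244140625, 150.10000610351562]]) z [0.0149 0.0174 0.0199]
 table z 0.0008766893526531705
  obj [202, 154, 35, 17, 305] [ 0.3   -0.326  0.006] [ 0.367 -0.212  0.02 ]
  obj [324, 175, 51, 31, 804] [0.3   0.093 0.006] [0.423 0.261 0.02 ]
  obj [173, 195, 9, 7, 39] [ 0.526 -0.33   0.006] [ 0.549 -0.304  0.016]
  obj [317, 202, 12, 27, 228] [0.515 0.115 0.006] [0.539 0.14  0.091]
  obj [288, 251, 19, 21, 243] [0.646 0.077 0.015] [0.716 0.113 0.034]
  obj [160, 260, 109, 33, 1134] [ 0.765 -0.237  0.013] [0.8   0.044 0.022]
  obj [341, 269, 58, 35, 1800] [0.633 0.208 0.006] [0.767 0.35  0.021]
side box px 1374 (array([ 518.3, -123.7]), array([209.2
[... 369 characters left out ...]
77929688, -334.1000061035156], [966.2999877929688, 144.39999389648438]]) z [0.0135 0.017  0.0208]
 table z 0.005198273784983165
  obj [251, 137, 45, 25, 544] [0.63  0.204 0.007] [0.765 0.35  0.023]
  obj [252, 166, 8, 22, 149] [0.51  0.109 0.007] [0.536 0.138 0.091]
  obj [289, 169, 18, 9, 99] [0.654 0.076 0.012] [0.714 0.129 0.035]
  obj [325, 171, 58, 47, 463] [ 0.761 -0.239  0.01 ] [0.8   0.047 0.025]
  obj [275, 174, 130, 86, 304] [ 0.607 -0.344  0.006] [0.798 0.138 0.02 ]
  obj [190, 180, 33, 35, 617] [0.3   0.089 0.006] [0.417 0.255 0.023]
  obj [332, 262, 7, 9, 38] [ 0.523 -0.333  0.006] [ 0.547 -0.306  0.016]
  obj [249, 272, 28, 30, 483] [ 0.3   -0.327  0.006] [ 0.363 -0.211  0.021]
```

```bash
cat >> h.py <<'E'
YAW=np.radians(1.72); bx=np.array([np.cos(YAW),np.sin(YAW),0]); by=np.array([-np.sin(YAW),np.cos(YAW),0]); ez=np.array([0,0,1.])
R0=np.c_[-bx,by,-ez]
E0=np.array([.6158,-.100,0])          # point on the board's near edge (averaged from both views)
def W(a,b,z): return E0+a*bx+b*by+z*ez   # a: from board edge (away from robot), b: along edge, z up
def where():
    st=robot.read_state(); d=np.array(st['tool_pos'])-E0
    return dict(t=round(st['time_s'],2),a=round(1e3*d@bx,1),b=round(1e3*d@by,1),z=round(1e3*d[2],1),F=(np.array([np.array(st['wrist_force'])@v for v in(bx,by,ez)])).round(1),w=round(st['width'],2))
E
python3 - <<'E'
from h import *
robot.set_gripper(0.6); print(where())
robot.move_ptp(W(-.195,-.018,.10),R0); print(where())
robot.line_to(W(-.195,-.018,.03),rate=.1)
print(robot.line_to(W(-.195,-.018,-.015),rate=.03,threshold=3),where())
robot.line_to(W(-.195,-.018,.012),rate=.05); print(where())
s=robot.snapshot('side'); save(s,'s1')
st=robot.read_state(); s=robot.snapshot('wrist'); save(s,'w1')
E
```

```text
{'t': 0.53, 'a': np.float64(-354.4), 'b': np.float64(660.1), 'z': np.float64(231.2), 'F': array([-0.3,  0.7, -0.7]), 'w': 0.6}
{'t': 3.05, 'a': np.float64(-194.7), 'b': np.float64(-17.6), 'z': np.float64(100.2), 'F': array([-0.4, -0.7, -0.1]), 'w': 0.6}
True {'t': 4.94, 'a': np.float64(-195.2), 'b': np.float64(-17.9), 'z': np.float64(-3.3), 'F': array([-1.8, -0.4,  4.9]), 'w': 0.6}
{'t': 5.41, 'a': np.float64(-194.8), 'b': np.float64(-18.1), 'z': np.float64(12.3), 'F': array([ 0. , -0.7, -0.5]), 'w': 0.6}
```

View pics/w1.png

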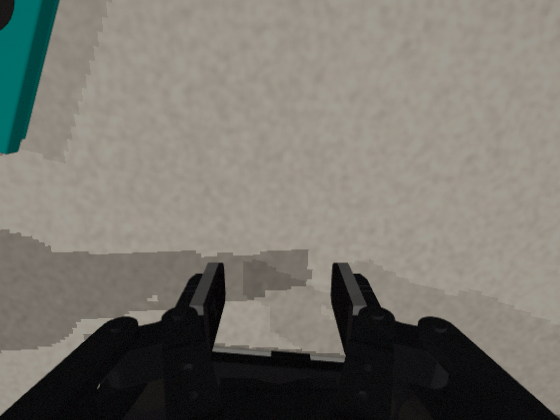

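The wrist camera looks back towards the robot and shows the two fingers at (210,300) and (345,300). It can't see the box, so I'll rely on the fixed cameras. The tips touch the table at TCP z = -3 mm. Next is the push against the edge.

```bash
python3 - <<'E'
from h import *
robot.line_to(W(-.195,-.018,.0005),rate=.05)
print(robot.line_to(W(-.125,-.018,.0005),rate=.06,threshold=10),where())
print(robot.line_to(W(-.085,-.018,.0005),rate=.03,threshold=8),where())
robot.hold(.2); print(where())
for n in('scene','side'):
    s=robot.snapshot(n); save(s,n+'1'); np.save(n+'1.npy',s,allow_pickle=True)
a=cv2.imread('pics/scene1.png')[170:270,120:340]; b=cv2.imread('pics/side1.png')[140:270,230:450]
cv2.imwrite('pics/c1.png',np.vstack([cv2.resize(a,None,fx=2.6,fy=2.6),cv2.resize(b,None,fx=2.6,fy=2.6)])[:600])
E
```

```text
False {'t': 7.21, 'a': np.float64(-125.1), 'b': np.float64(-18.0), 'z': np.float64(0.5), 'F': array([-0. , -0.4, -1. ]), 'w': 0.59}
True {'t': 7.97, 'a': np.float64(-106.5), 'b': np.float64(-17.9), 'z': np.float64(-0.2), 'F': array([-0.1,  0.3, -0.9]), 'w': 0.6}
{'t': 8.17, 'a': np.float64(-107.1), 'b': np.float64(-17.7), 'z': np.float64(-0.7), 'F': array([-0.2, -0.7, -0.2]), 'w': 0.6}
```

View pics/c1.png

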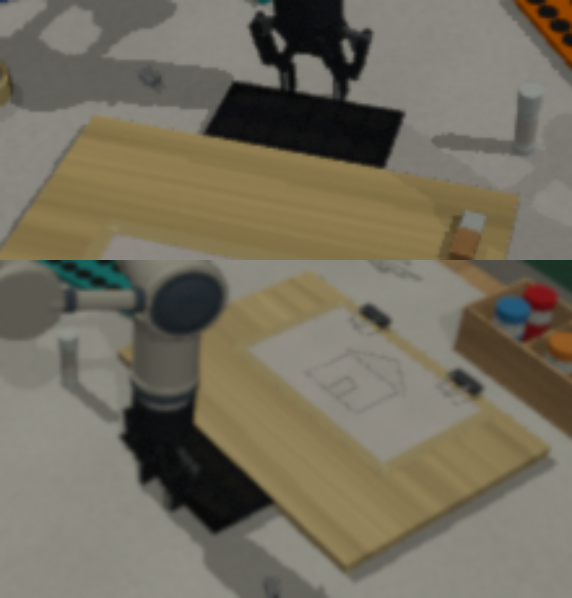

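The box lies flush at the board's edge and the fingers are centred on it. The stop at a = -106.5 mm is within 1 mm of my prediction. I check the alignment numerically, then start the friction lift.

```bash
cat >> h.py <<'E'
def lift(th0,th1,a0,z0,bias,step=2.5,lo=4,hi=12,rate=.05):
    for th in np.arange(th0+step,th1+.01,step):
        t=np.radians(th); a=a0+.095-(.095*np.cos(t)+.008*np.sin(t))+bias; z=z0+.091*np.sin(t)+.008*(np.cos(t)-1)
        robot.line_to(W(a,-.018,z),rate=rate)
        w=where(); f=-w['F'][0]; print(th,w['t'],'a',w['a'],'z',w['z'],'cmd',round(1e3*a,1),round(1e3*z,1),'F',w['F'],'bias',round(bias*1e3,1))
        if f<lo: bias+=.0005
        if f>hi: bias-=.0007
        if abs(w['F']).max()>45: print('STOP');break
    return bias
E
python3 - <<'E'
from h import *
s=np.load('scene1.npy',allow_pickle=True).item(); c=s['color'].astype(int)
m=np.zeros((420,560),bool); m[198:238,190:285]=1; m&=c.max(2)<60
m=biggest(cv2.morphologyEx(m.astype(np.uint8),cv2.MORPH_OPEN,np.ones((5,5))))
P=pts(s,np.argwhere(m)[:,::-1],.016)-E0; Q=np.c_[P@bx,P@by]
for k in(-90,-70,-50,20,40,55): # box edges along the board's edge direction
    q=Q[abs(Q[:,1]*1e3-k)<6]; print(k,(q[:,0].min()*1e3).round(1),(q[:,0].max()*1e3).round(1))
print('b range',(np.percentile(Q[:,1],[.5,99.5])*1e3).round(1))
a=-.1065
for i in range(14):
    robot.line_to(W(a,-.018,.0005),rate=.02); w=where(); 
    if -w['F'][0]>9: break
    a+=.0007
print('push',a,w)
bias=lift(0,15,a,.0005,0,step=2.5); print('bias',bias)
s=robot.snapshot('scene'); save(s,'scene2')
cv2.imwrite('pics/c2.png',cv2.resize(cv2.imread('pics/scene2.png')[150:270,150:340],None,fx=4,fy=4))
E
```

```text
-90 -93.0 -2.7
-70 -92.6 -2.3
-50 -122.7 -2.1
20 -130.2 -2.9
40 -91.8 -2.5
55 -91.4 -2.3
b range [-110.8   91.3]
push -0.10439999999999998 {'t': 9.27, 'a': np.float64(-106.2), 'b': np.float64(-18.1), 'z': np.float64(0.5), 'F': array([-9.5,  0.6,  7.2]), 'w': 0.6}
2.5 9.52 a -106.2 z 3.5 cmd -104.7 4.5 F [-6.1  0.1 -0.8] bias 0.0
5.0 9.77 a -106.2 z 7.8 cmd -104.7 8.4 F [-6.7  0.3 -1.1] bias 0.0
7.5 10.02 a -106.0 z 12.1 cmd -104.6 12.3 F [-6.9  0.5 -0.3] bias 0.0
10.0 10.27 a -105.7 z 16.1 cmd -104.3 16.2 F [-7.5  0.7 -0.7] bias 0.0
12.5 10.52 a -105.4 z 19.9 cmd -103.9 20.0 F [-8.6  1.2  0.4] bias 0.0
15.0 10.77 a -104.8 z 23.7 cmd -103.2 23.8 F [-9.4  0.2  0.8] bias 0.0
bias 0
```

View pics/c2.png

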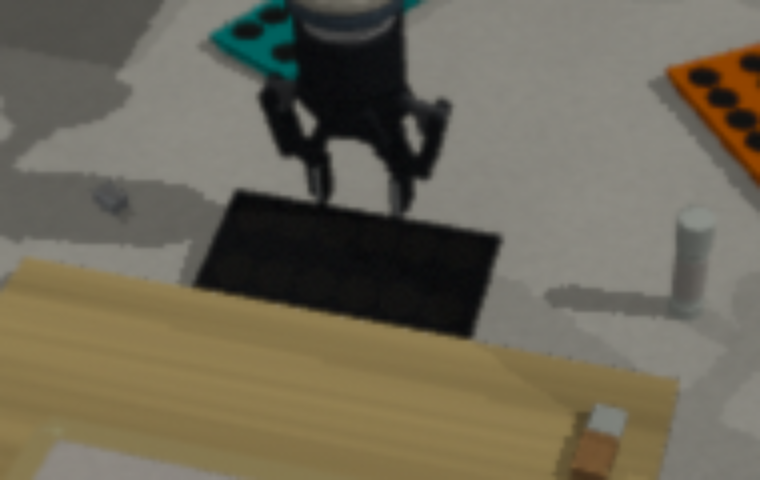

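The near side is up by roughly 15–20 mm: its rear edge rose about 4 px at (208,197) and (275,209), the tips stay in contact at 9 N, and the box is still square to the edge. I continue the arc.

```bash
python3 - <<'E'
from h import *
bias=lift(15,60,-.1044,.0005,0,step=3,lo=2.5,hi=10); print('bias',bias)
s=robot.snapshot('scene'); save(s,'scene3'); t=robot.snapshot('side'); save(t,'side3')
a=cv2.imread('pics/scene3.png')[130:260,150:340]; b=cv2.imread('pics/side3.png')[130:260,220:410]
cv2.imwrite('pics/c3.png',np.hstack([cv2.resize(a,None,fx=2.1,fy=3),cv2.resize(b,None,fx=2.1,fy=3)]))
E
```

```text
18.0 11.07 a -104.0 z 28.2 cmd -102.2 28.2 F [-10.6   0.7   1.8] bias 0.0
21.0 11.32 a -103.0 z 32.9 cmd -101.7 32.6 F [-8.5  2.   1.4] bias -0.7
24.0 11.57 a -101.7 z 37.2 cmd -100.1 36.8 F [-9.8  1.5  2.5] bias -0.7
27.0 11.82 a -100.2 z 41.3 cmd -98.4 40.9 F [-11.4   1.1   4.3] bias -0.7
30.0 12.07 a -98.6 z 45.6 cmd -97.1 44.9 F [-10.9   1.    3.2] bias -1.4
33.0 12.32 a -96.9 z 49.7 cmd -95.5 48.8 F [-10.8   2.2   3.8] bias -2.1
36.0 12.57 a -94.9 z 53.5 cmd -93.8 52.5 F [-11.1   2.1   5.3] bias -2.8
39.0 12.82 a -92.8 z 57.2 cmd -91.8 56.0 F [-10.6   1.1   6.2] bias -3.5
42.0 13.07 a -88.2 z 60.6 cmd -89.6 59.3 F [0.2 0.3 0.7] bias -4.2
45.0 13.32 a -85.2 z 63.0 cmd -85.9 62.5 F [ 1.8 -0.7  0.4] bias -3.7
48.0 13.57 a -81.7 z 65.7 cmd -82.1 65.5 F [ 0.5 -0.1 -0.3] bias -3.2
51.0 13.82 a -77.8 z 68.5 cmd -78.1 68.3 F [-0.6 -0.1 -0.3] bias -2.7
54.0 14.07 a -73.6 z 71.1 cmd -73.9 70.8 F [-0.1  0.3 -0.4] bias -2.2
57.0 14.32 a -69.2 z 73.4 cmd -69.6 73.2 F [ 0.6  0.7 -0.1] bias -1.7
60.0 14.57 a -64.7 z 75.5 cmd -65.0 75.3 F [-0.8  0.9  0.1] bias -1.2
bias -0.0006999999999999997
```

View pics/c3.png

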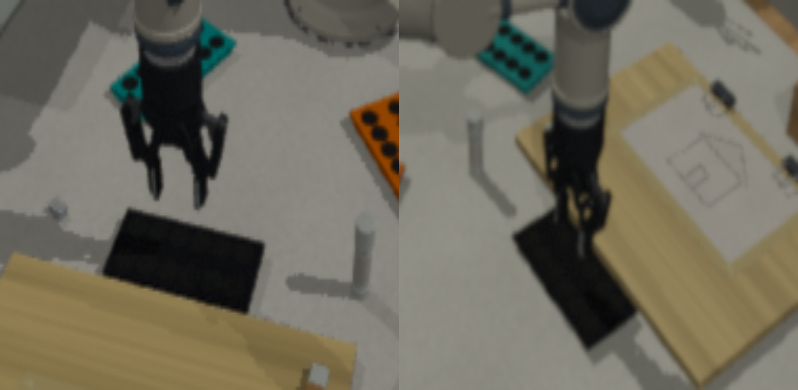

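The tips slipped over the rim at about 40° and the box dropped back flat against the edge: left view at (185,260), right view at (575,285). Nothing else was touched. I retry with the tips closer to the table and the tool tilting forward during the lift, so the tips hook into the 4 mm notch under the rim.

```bash
cat >> h.py <<'E'
def RT(al): # tool tilted forward by al
    c,s=np.cos(al),np.sin(al); return np.c_[-c*bx-s*ez, by, s*bx-c*ez]
def pose(th,al,d,e=-.0002,b=-.018,L0=.0065,TO=.003):
    t=np.radians(th); al=np.radians(al); c,s=np.cos(t),np.sin(t)
    L=min(L0,.0037/max(np.sin(al+t),1e-6))
    rim=W(e-.095*c-.008*s+d,b,max(.091*s+.008*c,.095*s))
    tip=rim+L*(np.sin(al)*bx-np.cos(al)*ez)
    R=RT(al); return tip-R@np.array([-.011,0,-TO]),R
def plan(th): return np.interp(th,[0,6,45,90],[0,2,18,18]), np.interp(th,[0,20,45,90],[.0026,.002,.0006,.0006])
def scoop(t0,t1,step=3,rate=.05):
    for th in np.arange(t0,t1+.01,step):
        al,d=plan(th); p,R=pose(th,al,d); robot.line_to(p,R,rate=rate); w=where(); e=(np.array(robot.read_state()['tool_pos'])-p)
        print(th,w['t'],'a',w['a'],'z',w['z'],'err',(e@bx*1e3).round(1),(e[2]*1e3).round(1),'F',w['F'])
        if abs(w['F']).max()>45 or (6<th<40 and w['F'][0]>-1): print('STOP'); return False
    return True
E
python3 - <<'E'
from h import *
print([th for th in range(0,91,5) if robot.solve_ik(*pose(th,*plan(th))) is None])
robot.line_to(W(-.15,-.018,.06),rate=.2); robot.line_to(W(-.15,-.018,-.0015),rate=.12)
print(robot.line_to(W(-.09,-.018,-.0015),rate=.05,threshold=7),where())
p,R=pose(0,0,0); print((p-W(0,0,0))@bx,p[2])
for d in(.0006,.0012,.0018,.0024,.003,.0036):
    robot.line_to(pose(0,0,d)[0],R0,rate=.02); w=where()
    if -w['F'][0]>13: break
print(d,w)
print(scoop(3,30))
s=robot.snapshot('scene'); save(s,'scene4'); t=robot.snapshot('side'); save(t,'side4')
a=cv2.imread('pics/scene4.png')[130:260,150:340]; b=cv2.imread('pics/side4.png')[130:260,220:410]
cv2.imwrite('pics/c4.png',np.hstack([cv2.resize(a,None,fx=2.1,fy=2.1),cv2.resize(b,None,fx=2.1,fy=2.1)]))
E
```

```text
[]
True {'t': 16.77, 'a': np.float64(-106.5), 'b': np.float64(-17.8), 'z': np.float64(-2.3), 'F': array([-0.1,  0.3,  0.4]), 'w': 0.6}
-0.1062 -0.0014999999999999996
0.0036 {'t': 18.27, 'a': np.float64(-106.1), 'b': np.float64(-17.8), 'z': np.float64(-2.5), 'F': array([-16.1,  -0.3,   5.2]), 'w': 0.6}
3.0 18.52 a -106.0 z 2.1 err -2.2 -1.0 F [-7.7  0.  -0.3]
6.0 18.77 a -105.8 z 6.6 err -2.0 -1.0 F [-8.   0.6 -0.4]
9.0 19.02 a -105.4 z 11.2 err -2.0 -0.9 F [-7.5 -0.6 -0.3]
12.0 19.27 a -104.7 z 15.6 err -1.9 -0.8 F [-8.2  0.3  0.5]
15.0 19.52 a -103.8 z 20.0 err -1.9 -0.8 F [-8.1  1.6 -0.5]
18.0 19.77 a -102.7 z 24.2 err -2.0 -0.7 F [-8.7  0.4  1.6]
21.0 20.02 a -101.4 z 28.4 err -2.0 -0.7 F [-9.7  1.3  2.5]
24.0 20.27 a -99.8 z 32.5 err -2.1 -0.6 F [-11.3   1.5   3.2]
27.0 20.52 a -97.9 z 37.1 err -1.9 -0.4 F [-11.    0.9   3.1]
30.0 20.77 a -95.7 z 41.7 err -1.6 -0.1 F [-10.7   0.5   3.3]
True
```

View pics/c4.png

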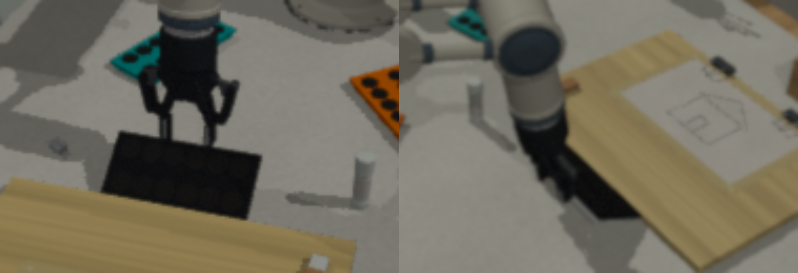

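The box is tilting: its near edge is now at about (208,193)–(275,204) in the scene view, some 9 px higher than when flat. The edge line is still parallel to the board. I check the real tilt by casting those pixels onto the arc.

```bash
python3 - <<'E'
from h import *
s=np.load('scene1.npy',allow_pickle=True).item()
for uv in((208.1,192.9),(274.8,203.8)):
    for th in range(10,40,4):
        t=np.radians(th);c,sn=np.cos(t),np.sin(t)
        a=-.0002-95e-3*c; z=.091*sn+.016*c   # near top rim corner with far top corner on the edge
        P=pts(s,[uv],z)[0]-E0; print(th,'model a',round(a*1e3,1),'ray a',round(P@bx*1e3,1),'b',round(P@by*1e3,1))
E
```

```text
10 model a -93.8 ray a -109.7 b -120.5
14 model a -92.4 ray a -103.2 b -117.3
18 model a -90.6 ray a -96.9 b -114.2
22 model a -88.3 ray a -90.8 b -111.2
26 model a -85.6 ray a -85.0 b -108.3
30 model a -82.5 ray a -79.4 b -105.6
34 model a -79.0 ray a -74.2 b -103.0
38 model a -75.1 ray a -69.3 b -100.6
10 model a -93.8 ray a -113.2 b 86.1
14 model a -92.4 ray a -106.7 b 87.7
18 model a -90.6 ray a -100.3 b 89.2
22 model a -88.3 ray a -94.2 b 90.7
26 model a -85.6 ray a -88.4 b 92.2
30 model a -82.5 ray a -82.8 b 93.5
34 model a -79.0 ray a -77.5 b 94.8
38 model a -75.1 ray a -72.6 b 96.0
```

The measured tilt is 27±2°, against 30° commanded. At this angle a forward push makes the rim ride up the fingers and deepens the hook, so I do that first and then continue the arc.

```bash
python3 - <<'E'
from h import *
p,R=pose(30,*plan(30))
for i in range(1,4): robot.line_to(p+bx*.0015*i,R,rate=.03); print(where())
print(scoop(36,60,rate=.06))
s=robot.snapshot('scene'); save(s,'scene5'); t=robot.snapshot('side'); save(t,'side5')
a=cv2.imread('pics/scene5.png')[130:260,150:340]; b=cv2.imread('pics/side5.png')[130:260,220:410]
cv2.imwrite('pics/c5.png',np.hstack([cv2.resize(a,None,fx=2.1,fy=2.1),cv2.resize(b,None,fx=2.1,fy=2.1)]))
E
```

```text
{'t': 21.12, 'a': np.float64(-95.8), 'b': np.float64(-17.8), 'z': np.float64(40.8), 'F': array([-18.4,   0.5,   7.9]), 'w': 0.6}
{'t': 21.37, 'a': np.float64(-95.8), 'b': np.float64(-17.8), 'z': np.float64(40.2), 'F': array([-25.3,   2.3,  10.7]), 'w': 0.6}
{'t': 21.62, 'a': np.float64(-95.9), 'b': np.float64(-17.8), 'z': np.float64(39.6), 'F': array([-32.7,   1.9,  12.5]), 'w': 0.6}
36.0 21.9 a -89.4 z 50.4 err 0.0 0.8 F [-4.4 -0.   1.6]
39.0 22.15 a -86.2 z 53.7 err 0.6 0.5 F [-0.2  0.3  0.3]
STOP
False
```

View pics/c5.png

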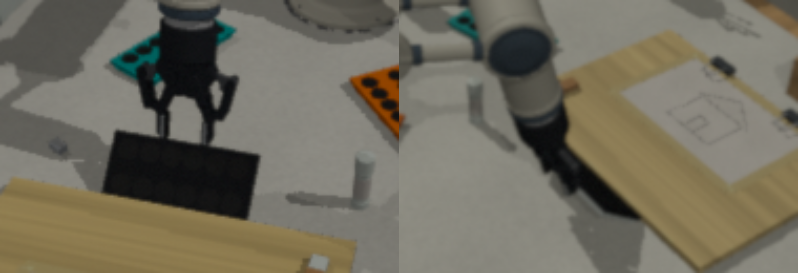

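The pictures may have caught the box mid-fall (edge still near (205,192)–(274,204)). I measure the tilt directly by fitting a plane to the tray's depth points.

```bash
cat >> h.py <<'E'
def tilt(name='scene'):
    """plane fit of dark points between fingers and board -> tilt, near/far extents (mm, board coords)"""
    s=robot.snapshot(name); P=cloud(s)-E0; c=s['color'].max(2)
    A,B,Z=P@bx*1e3,P@by*1e3,P[:,:,2]*1e3
    m=(c<70)&(A>-110)&(A<120)&(B>-125)&(B<110)&(Z>1)&(Z<115)&(abs(B+18)>50)  # keep clear of the fingers
    X=np.c_[A[m],B[m],Z[m]]
    for _ in range(3):
        q=X.mean(0); n=np.linalg.svd(X-q,full_matrices=False)[2][2]; n*=np.sign(n[2] if abs(n[2])>.2 else n[0]); r=(X-q)@n; X=X[abs(r)<max(2.5*r.std(),2)]
    return dict(tilt=np.degrees(np.arctan2(n[0],n[2])).round(1),roll=np.degrees(n[1]).round(1),n=len(X),lo=np.percentile(X,2,0).round(0),hi=np.percentile(X,98,0).round(0)),s
E
python3 - <<'E'
from h import *
for i in range(3):
    r,s=tilt(); print(where(),r)
    if i<2: robot.hold(.1)
E
```

```text
{'t': 22.3, 'a': np.float64(-86.4), 'b': np.float64(-18.0), 'z': np.float64(53.3), 'F': array([-0.8, -0.2,  0.1]), 'w': 0.6} {'tilt': np.float64(40.1), 'roll': np.float64(-0.0), 'n': 1114, 'lo': array([ -72., -110.,   14.]), 'hi': array([-6., 90., 69.])}
{'t': 22.45, 'a': np.float64(-86.6), 'b': np.float64(-18.0), 'z': np.float64(53.2), 'F': array([-0.6, -0.2,  0.2]), 'w': 0.6} {'tilt': np.float64(39.6), 'roll': np.float64(-0.0), 'n': 1107, 'lo': array([ -72., -110.,   14.]), 'hi': array([-6., 90., 68.])}
{'t': 22.6, 'a': np.float64(-86.6), 'b': np.float64(-18.0), 'z': np.float64(53.2), 'F': array([-1.8,  0.2,  1.1]), 'w': 0.6} {'tilt': np.float64(39.8), 'roll': np.float64(-0.0), 'n': 1092, 'lo': array([ -71., -110.,   14.]), 'hi': array([-6., 90., 69.])}
```

The plane fit shows the box steady at 40° with no roll. It is hooked on the tips and held with almost no force, so my stop was a false alarm. I continue, checking the tilt as I go.

```bash
python3 - <<'E'
from h import *
for a,b in((42,51),(54,63),(66,75),(78,87)):
    ok=scoop(a,b,rate=.06); r,_=tilt(); print(r)
    if not ok or r['tilt']<b-10: print('HALT'); break
E
```

```text
42.0 22.85 a -83.7 z 56.9 err 0.1 0.2 F [-0.5  0.3 -0.1]
45.0 23.1 a -80.6 z 60.1 err 0.1 0.3 F [ 0.  -0.1  0.1]
48.0 23.35 a -77.0 z 63.3 err 0.4 0.5 F [-0.4 -0.6 -0.4]
51.0 23.6 a -73.5 z 66.1 err 0.4 0.3 F [-0.8  0.5  0.7]
{'tilt': np.float64(51.5), 'roll': np.float64(0.1), 'n': 1113, 'lo': array([ -58., -110.,   14.]), 'hi': array([-6., 91., 79.])}
54.0 23.9 a -69.9 z 68.7 err 0.3 0.3 F [-0.4 -0.1 -0.7]
57.0 24.15 a -66.1 z 71.0 err 0.3 0.3 F [ 0.2 -0.4  0.4]
60.0 24.4 a -62.1 z 73.2 err 0.3 0.2 F [-0.6 -0.1  0.6]
63.0 24.65 a -58.0 z 75.1 err 0.3 0.2 F [0.8 0.2 0.3]
{'tilt': np.float64(63.3), 'roll': np.float64(0.0), 'n': 1055, 'lo': array([ -43., -110.,   14.]), 'hi': array([-5., 90., 87.])}
66.0 24.95 a -53.6 z 77.3 err 0.3 0.3 F [-0.2 -0.8  0.2]
69.0 25.2 a -49.2 z 79.1 err 0.3 0.2 F [-0.3  0.8 -0.4]
72.0 25.45 a -44.7 z 80.8 err 0.3 0.2 F [-0.6 -0.7 -0.3]
75.0 25.7 a -40.0 z 82.2 err 0.3 0.2 F [-1.   0.3 -0.2]
{'tilt': np.float64(75.4), 'roll': np.float64(0.1), 'n': 960, 'lo': array([ -26., -110.,   16.]), 'hi': array([-3., 91., 93.])}
78.0 26.0 a -35.2 z 83.6 err 0.4 0.4 F [-1.5  0.4  2.6]
81.0 26.25 a -30.2 z 84.7 err 0.5 0.7 F [-1.3 -0.3  4.2]
84.0 26.5 a -25.2 z 85.7 err 0.7 1.1 F [-0.9  0.1  6.3]
87.0 26.75 a -20.0 z 86.5 err 0.9 1.5 F [-0.5  0.7  7.1]
{'tilt': np.float64(88.0), 'roll': np.float64(0.1), 'n': 802, 'lo': array([  -5., -110.,   18.]), 'hi': array([ 1., 92., 95.])}
```

The box stands at 88°, square to the edge. I raise the tips slightly to relieve the downward pressing, then push the top over.

```bash
python3 - <<'E'
from h import *
st=robot.read_state(); p=np.array(st['tool_pos']); R=RT(np.radians(18))
p=p+ez*.001; robot.line_to(p,R,rate=.05); print(where())
for i in range(1,10):
    robot.line_to(p+bx*.004*i,R,rate=.06); print(where())
    if i>=4:
        r,_=tilt(); print(r)
        if r['n']<150 or r['hi'][2]<70: break
robot.line_to(p+bx*.004*i+ez*.03-bx*.06,R,rate=.2)
s=robot.snapshot('scene'); save(s,'scene6'); np.save('scene6.npy',s,allow_pickle=True); t=robot.snapshot('side'); save(t,'side6'); np.save('side6.npy',t,allow_pickle=True); print(where())
a=s['color'][130:270,130:340,::-1]; b=t['color'][130:270,220:430,::-1]
cv2.imwrite('pics/c6.png',np.hstack([cv2.resize(a,None,fx=1.9,fy=1.9),cv2.resize(b,None,fx=1.9,fy=1.9)]))
E
```

```text
{'t': 27.05, 'a': np.float64(-20.6), 'b': np.float64(-18.0), 'z': np.float64(86.6), 'F': array([-0.4,  0.4,  1.1]), 'w': 0.6}
{'t': 27.3, 'a': np.float64(-16.0), 'b': np.float64(-18.0), 'z': np.float64(87.2), 'F': array([-0.5,  0.2,  2.5]), 'w': 0.6}
{'t': 27.55, 'a': np.float64(-11.7), 'b': np.float64(-18.1), 'z': np.float64(87.7), 'F': array([-0.1,  0.8,  3.1]), 'w': 0.6}
{'t': 27.8, 'a': np.float64(-7.6), 'b': np.float64(-18.2), 'z': np.float64(87.9), 'F': array([-0.6,  0.4,  3.8]), 'w': 0.6}
{'t': 28.05, 'a': np.float64(-3.7), 'b': np.float64(-18.2), 'z': np.float64(87.8), 'F': array([ 0.5, -0.2,  5.3]), 'w': 0.6}
{'tilt': np.float64(101.1), 'roll': np.float64(0.1), 'n': 620, 'lo': array([  -0., -110.,   17.]), 'hi': array([16., 91., 94.])}
{'t': 28.35, 'a': np.float64(0.1), 'b': np.float64(-18.2), 'z': np.float64(87.6), 'F': array([0.3, 0.1, 5.4]), 'w': 0.6}
{'tilt': np.float64(-76.3), 'roll': np.float64(-0.1), 'n': 572, 'lo': array([   0., -110.,   18.]), 'hi': array([19., 91., 93.])}
{'t': 28.65, 'a': np.float64(3.9), 'b': np.float64(-18.2), 'z': np.float64(87.2), 'F': array([ 0. , -0.8,  4.7]), 'w': 0.6}
{'tilt': np.float64(-73.6), 'roll': np.float64(-0.1), 'n': 527, 'lo': array([   0., -109.,   19.]), 'hi': array([23., 91., 92.])}
{'t': 28.95, 'a': np.float64(7.3), 'b': np.float64(-17.9), 'z': np.float64(86.0), 'F': array([-0.7, -0.3,  0.5]), 'w': 0.6}
{'tilt': np.float64(-19.2), 'roll': np.float64(-0.1), 'n': 378, 'lo': array([  -4., -107.,   30.]), 'hi': array([57., 92., 59.])}
{'t': 29.58, 'a': np.float64(-51.8), 'b': np.float64(-18.0), 'z': np.float64(116.5), 'F': array([ 0.1, -0.7, -0.5]), 'w': 0.6}
```

View pics/c6.png

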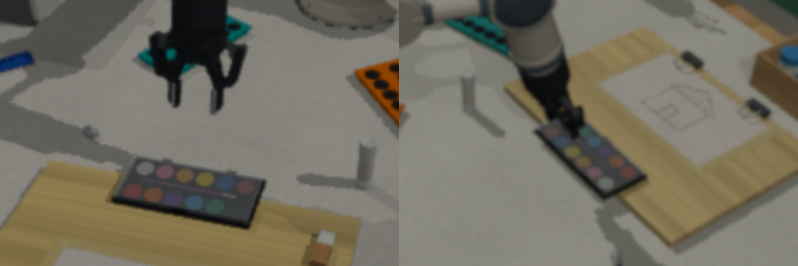

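The box lies pans up on the board, overhanging its near edge: left view (113–265,160–222), right view (535–645,120–195). The eraser and sharpener look unmoved. Now the final push, tips about 3 mm above the board and a target of 20 mm past the edge.

```bash
cat >> h.py <<'E'
def final():
    for n in('scene','side'):
        s=robot.snapshot(n); np.save(n+'f.npy',s,allow_pickle=True); save(s,n+'f'); P=cloud(s)-E0; A,B,Z=P@bx*1e3,P@by*1e3,P[:,:,2]*1e3
        c=s['color'].astype(int); m=(c.max(2)<60)&(A>-40)&(A<140)&(abs(B)<150)&(Z<40)
        m=biggest(cv2.morphologyEx(m.astype(np.uint8),cv2.MORPH_CLOSE,np.ones((9,9))))
        Q=pts(s,np.argwhere(m)[:,::-1],.026)-E0; Q=np.c_[Q@bx,Q@by]
        r=cv2.minAreaRect((Q*1e3).astype(np.float32)); t=m&(Z>20)
        print(n,'box a/b centre',np.round(r[0],1),'size',np.round(r[1],1),'ang',round(r[2],1),'a range',(np.percentile(Q[:,0],[1,99])*1e3).round(1),'b',(np.percentile(Q[:,1],[1,99])*1e3).round(1),'z',np.nanpercentile(Z[t],[10,50,90]).round(1))
E
python3 - <<'E'
from h import *
robot.line_to(W(-.085,-.010,.09),R0,rate=.2); robot.line_to(W(-.085,-.010,.018),rate=.15); print(where())
print(robot.line_to(W(-.02,-.010,.018),rate=.06,threshold=15),where())
print(robot.line_to(W(.0085,-.010,.018),rate=.04,threshold=15),where())
robot.line_to(W(-.02,-.010,.019),rate=.1); robot.line_to(W(-.06,-.010,.12),rate=.25)
robot.line_to(W(-.20,-.010,.25),rate=.3); print(where()); final()
a=cv2.imread('pics/scenef.png')[130:270,130:340]; b=cv2.imread('pics/sidef.png')[130:270,220:430]
cv2.imwrite('pics/c7.png',np.hstack([cv2.resize(a,None,fx=1.9,fy=1.9),cv2.resize(b,None,fx=1.9,fy=1.9)]))
E
```

```text
{'t': 30.68, 'a': np.float64(-84.6), 'b': np.float64(-10.3), 'z': np.float64(19.1), 'F': array([0.7, 0.2, 0.5]), 'w': 0.6}
False {'t': 31.92, 'a': np.float64(-20.1), 'b': np.float64(-10.0), 'z': np.float64(17.9), 'F': array([-0.2,  0.3, -0.1]), 'w': 0.6}
False {'t': 32.78, 'a': np.float64(8.6), 'b': np.float64(-10.0), 'z': np.float64(17.9), 'F': array([-0.8, -0.5, -0.5]), 'w': 0.6}
{'t': 34.58, 'a': np.float64(-199.6), 'b': np.float64(-9.9), 'z': np.float64(247.7), 'F': array([ 0.7,  0.3, -0.7]), 'w': 0.6}
scene box a/b centre [72.8 -8.7] size [ 97.8 203.6] ang 0.4 a range [ 34.4 120.6] b [-102.8   91.4] z [25.2 32.6 34.9]
side box a/b centre [ 61.9 -16. ] size [ 90.8 205.4] ang 1.1 a range [ 18.5 100.2] b [-116.9   77.5] z [24.9 32.1 35.2]
```

View pics/c7.png

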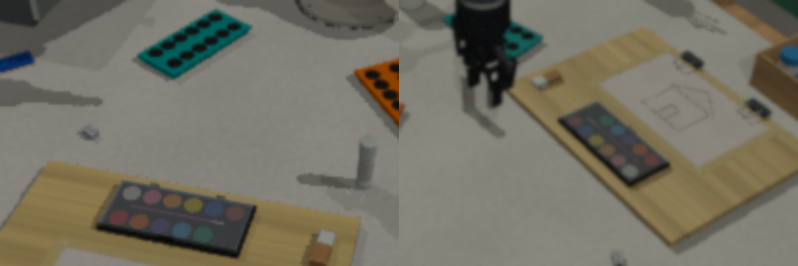

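The box lies pans up, with bare wood visible on both sides: left view (97–255,180–255), right view (558–668,102–185). Averaged over the two views it spans about 20–115 mm of the 136 mm strip. One last check that the other things haven't moved, then I hand in.

```bash
python3 - <<'E'
from h import *
for n in('scene','side'):
    s0=np.load(n+'0.npy',allow_pickle=True).item(); s1=np.load(n+'f.npy',allow_pickle=True).item()
    for nm,(x0,x1,y0,y1,z0) in dict(sharp=(.5,.57,-.36,-.28,.005),glue=(.49,.56,.09,.16,.02),eraser=(.63,.73,.06,.14,.024)).items():
        o=[]
        for s in(s0,s1):
            P=cloud(s).reshape(-1,3); q=P[(P[:,0]>x0)&(P[:,0]<x1)&(P[:,1]>y0)&(P[:,1]<y1)&(P[:,2]>z0)&(P[:,2]<.1)]; o.append((len(q),q.mean(0).round(4).tolist() if len(q) else None))
        print(n,nm,o)
    # white sheet's near border at b=-10 mm (first white pixels on the board), same view as the box
    P=cloud(s1)-E0; A,B,Z=P@bx*1e3,P@by*1e3,P[:,:,2]*1e3; c=s1['color'].astype(int)
    w=(c.min(2)>110)&(c[:,:,0]-c[:,:,2]<22)&(A>60)&(A<180)&(abs(B+10)<60)&(Z>8); print(' sheet starts a=',np.percentile(A[w],[1,3]).round(1))
robot.job_done(); print(where()['t'])
E
```

```text
scene sharp [(42, [0.539, -0.3163, 0.0105]), (43, [0.5393, -0.3167, 0.0102])]
scene glue [(195, [0.5313, 0.1282, 0.0622]), (198, [0.5314, 0.1283, 0.0617])]
scene eraser [(166, [0.6877, 0.1014, 0.0301]), (168, [0.6874, 0.1013, 0.0297])]
 sheet starts a= [154.1 155.4]
side sharp [(44, [0.5337, -0.3211, 0.0103]), (44, [0.5335, -0.3215, 0.011])]
side glue [(128, [0.5206, 0.1203, 0.0613]), (85, [0.5181, 0.1206, 0.0521])]
side eraser [(72, [0.6841, 0.0975, 0.0292]), (78, [0.6835, 0.0969, 0.0291])]
 sheet starts a= [155.4 155.7]
the job is handed in; nothing more can be done
the job is handed in; nothing more can be done
```

The paint box was pushed flat against the board's near edge, raised, rolled over and pushed on. It now lies pans up, wholly on the bare wood, and the job is handed in. Before the hand-in the clock read about 35 s of the 56 s allowed.

- **Failed first attempt:** On the first lift the fingertips slipped over the rim at about 40° and the box dropped back flat against the edge. I retried with the fingertips nearer the table and the tool tilting forward, so they hooked under the rim. That raised the box evenly to 88° and over.
- **Final position:** The box spans about 20–115 mm past the board's edge, on the 136 mm bare strip. The two cameras differ by about 11 mm on its centre (73 mm against 62 mm), so I used the average. Either reading keeps it wholly on the strip. The fingertip position at the end of the push puts its near side at about 20 mm.
- **Sheet edge:** My colour mask found the white starting at about 155 mm, not the 136 mm given. I did not resolve this; the mask may have missed the border tape. I relied on the given 136 mm.
- **Other things:** The sharpener and eraser were within 1 mm of their first readings in both views. The glue stick was too in the scene view. In the side view it read about 2.5 mm off, with the gripper partly hiding it in that picture. I did not measure the tape, water pot, pencils and pens again, but the arm never went near them.
- **Forces:** The highest wrist force I read between moves was about 35 N.

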